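# Snap the lid onto the tub of hose fittings

### The arm

A 6-joint arm with a two-finger parallel gripper is mounted at the origin on the work surface. World frame = base frame: x ahead of the robot, y to its left, z up, the work surface at z = 0. Lengths are in m, angles in rad, forces in N, time in s.
With the tool pointing down it reaches from about 0.275 to 1 m from the base axis. Payload 8.4 kg.
Tool frame: the origin (TCP) lies midway between the tips of the shut fingers; the grasp point (between the pads) lies 19 mm behind it; z points along the fingers, y is the line along which they close (so a half turn about z gives the same grasp; the last joint's range is limited). The gripper opens to 85 mm and grips with 20 to 120 N. Pads are 22 mm wide; open, the fingers measure 114 mm over their backs; the gripper's body (76 mm by 85 mm) begins 54 mm behind the grasp point. The pads swing forward as they close: fully open they stand 13 mm farther back than shut.
Start: joints at [1.16, 0.353, 1.633, -0, 1.155, -0.002], TCP at [0.248, 0.574, 0.199] pointing down, gripper open.
Joint ranges: [-2.63, 2.63], [-0.92, 2.1], [0.06, 2.66], [-1.3, 4.44], [0, 2.69], [-3.02, 3.02]. Speed limits (rad/s): [2.22, 2.22, 2.79, 3.14, 3.14, 3.14].

### API

Orientations are given as a rotation vector (axis times angle).
In Python, from plant import read_state, vision, arm gives the robot as it stands.
- The arm moves only by the tool arm_command, never from a script. Its argument "plan" is a list of rows, each a list of 5 numbers: the shift along the tool's x, y, z in cm, then the turn about the tool's z in degrees, then the closure, from 0 (fully open) to 1 (shut). A call has 1 to 12 rows; each row is the pose to reach, as a shift and turn from the pose commanded when the call began, along the tool's axes at that moment; what a row does not reach only later rows make up. A row lasts 1/8 s, in which the tool goes at most 62.5 mm and 10.7 degrees, less where a joint would pass 70% of its speed; a pose out of reach is approached as far as the arm can. A call with a gripper value outside its range is refused whole. The fingers move at their own pace and stop on an object; the grip force is fixed at half the most. Time passes only in rows, so rows that repeat a pose let the fingers close. It gives the time, the measured TCP pose, the force, the opening and the grip force at its end, in the units of the state.
- read_state(): the state, without advancing time (a new reading comes with each control period).
- vision.camera(name): name is "scene" or "top"; returns a dict with "pixels" (384x512x3 uint8, blue, green, red), "vfov" (degrees; the focal length in pixels is half the picture's height over the tangent of half this angle, whatever the lens; pixels are square), "cx", "cy" (the principal point, pixels), "rvec" (rotation vector, rad) and "tvec" (3), from world to camera coordinates, as OpenCV has them. Camera axes: x right, y down, z forward; pixel columns grow to the right and rows downward; lengths in m; the calibration is good to about 2 mm. A picture is of the moment at which its call begins. There is no depth.
- arm.job_done(): hands the job in; it is judged then, once.
The state is a dict: "t": time; "qpos": joint angles; "dq": joint speeds; "joint_torque": joint torques, N m; "tcp_pos": TCP position; "eef_rot": TCP orientation; "ft_force": force on the tool from outside, world axes, zero at the start; "moment": the same for the moment, N m; "gripper_width": finger opening in m; "grasp_force": force on a finger pad.
Only numpy, scipy, OpenCV 4.12 (cv2) and the standard library are available. Lean on these libraries where they do the work, as an engineer would, in place of code of your own. Each camera call takes 0.05 s, during which the arm holds its last target. There are 200 camera calls.

### The job

Close the tub of hose fittings on the workshop bench: pick up the oblong lid that fits it (the larger of the two), set it on the tub, and press it down until both end clips have snapped over it and it sits level and fully home on the rim. Press it on rather than dropping it, then let go; leave the smaller lid where it lies.

Things in the scene. Friction and masses are not known exactly. Their poses are not given: they have to be found in the camera images.
- tub: Open oblong blue tub full of steel fittings (below 36 mm), fixed to the bench. Outside 124 (x) x 94 (y) x 70 mm high, walls 3 mm. Origin: centre of its underside; x along the long side. In the middle of each short end a sprung clip, 99 mm high, hooks over the lid's edge; its sloping inner face gives way outwards as the lid is pushed down. Snapping takes about 5 N, 10 N off centre.
- lid: The lid that fits: blue plastic, 0.12 kg, plate 136 (x) x 104 (y) x 4 mm, under it a tapered plug 24 mm deep with 5 mm play in the tub's mouth. Origin: centre of the plug's underside, on which it lies on the bench. It goes on with its x along the tub's x, either way round. Fully home its origin is 46 mm above the tub's; merely laid on the clips it stays some 13 mm higher.
- lid_grip (a point): Centre of the upright grip bar on top of the lid, 42 mm above the lid's origin, axes as the lid's. The bar is 50 mm long (x), 20 mm wide (y) and 28 mm high; its top is 56 mm and the plate's top 28 mm above the lid's origin. Grip it across its width (y) from above.
- small_lid: A smaller, spare lid of the same blue plastic and make, for another tub: plate 84 x 72 mm, same grip bar. Not to be moved. Origin: centre of its underside.

How it is judged:
By the outcome, as a careful person would: the job done as asked, in the order asked, and still so for the second after the job is handed in, with the robot touching nothing.
It also fails if it takes over 38 s, if anything falls off the work surface, if the arm or the gripper's body presses on something with over 40 N, if the wrist force passes 120 N, or if a joint passes its speed limit or range.

## Working session

There is one attempt and no reset: what is moved stays moved. The work goes in short steps, Python scripts to look and compute and a tool call to move; the robot and the scene stay as the last step left them, time stands still between calls to the robot, and variables do not carry over. Pictures are saved under pics/ and viewed, at most 10 in all, crops included, and the job is handed in when it is done.

Besides the shell and the picture viewer there is one more tool, called after ">>>" in YAML: its name, and indented under it one key for each argument. arm_command: Moves the arm, as the interface text tells. Its arguments: {"type":"object","properties":{"plan":{"type":"array"}},"required":["plan"]}

```bash
mkdir -p pics && cat > h.py <<'E'
import numpy as np, cv2
from plant import read_state, vision, arm
def cam(n):
    c=vision.camera(n); p=c["pixels"]; f=p.shape[0]/2/np.tan(np.radians(c["vfov"])/2)
    c["K"]=np.array([[f,0,c["cx"]],[0,f,c["cy"]],[0,0,1]]); c["R"]=cv2.Rodrigues(np.array(c["rvec"],float))[0]; c["t"]=np.array(c["tvec"],float); return c
def plane(c,uv,z):
    uv=np.atleast_2d(np.array(uv,float)); o=-c["R"].T@c["t"]
    d=np.c_[uv,np.ones(len(uv))]@np.linalg.inv(c["K"]).T@c["R"]
    return o+d*((z-o[2])/d[:,2])[:,None]
def proj(c,P):
    q=np.atleast_2d(P)@c["R"].T+c["t"]; q=q@c["K"].T; return q[:,:2]/q[:,2:]
E
python3 - <<'E'
from h import *
for n in("top","scene"):
    c=cam(n); cv2.imwrite(f"pics/{n}0.png",c["pixels"]); print(n,{k:c[k] for k in c if k not in("pixels","K","R","t")},-c["R"].T@c["t"])
s=read_state(); print(s["t"],s["tcp_pos"],s["eef_rot"],s["gripper_width"],s["ft_force"])
E
```

```text
top {'vfov': 43.29946129540391, 'cx': 255.71340704339423, 'cy': 182.95415758562706, 'rvec': array([ 2.1897249 , -2.18122052,  0.092239  ]), 'tvec': array([-0.01087763,  0.51855605,  1.36727443])} [4.11606676e-01 8.93649281e-04 1.40322386e+00]
scene {'vfov': 50.91952345668402, 'cx': 258.0276278077353, 'cy': 190.93611447727633, 'rvec': array([ 1.27770943,  2.47610799, -0.73520276]), 'tvec': array([ 0.30699188, -0.31782877,  1.27483867])} [0.9603514  0.3084616  0.89613024]
0.1 [0.24824207 0.57308625 0.19883854] [-6.37623067e-01 -3.07594451e+00  1.91466850e-03] 0.08513140900762022 [-0.26916726  0.15571883 -0.94340278]
```

View pics/top0.png

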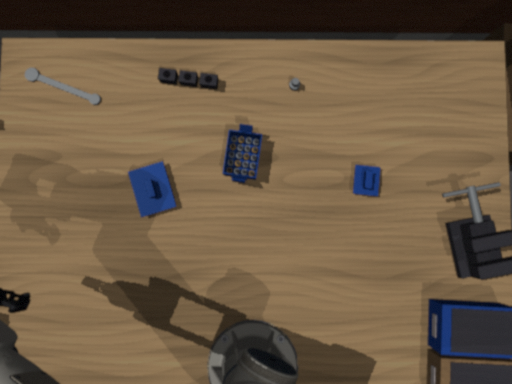

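View pics/scene0.png

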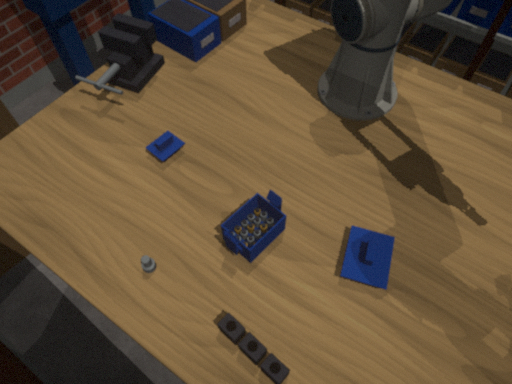

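Top view: large lid at (153,190), tub at (243,154), small lid at (367,181). Scene view: lid (367,258), tub (253,226).

```bash
cat > m.py <<'E'
from h import *
def mask(c):
    h=cv2.cvtColor(c["pixels"],cv2.COLOR_BGR2HSV); return cv2.inRange(h,(105,130,25),(130,255,255))
def blob(c,uv):
    cs,_=cv2.findContours(mask(c),cv2.RETR_EXTERNAL,cv2.CHAIN_APPROX_NONE)
    k=[x for x in cs if cv2.contourArea(x)>100 and cv2.pointPolygonTest(cv2.convexHull(x),uv,True)>-4]
    return max(k,key=cv2.contourArea)
def rect(c,cnt,z):
    P=plane(c,cnt[:,0,:],z)[:,:2]; r=cv2.minAreaRect((P*1000).astype(np.float32)); return r,P
E
python3 - <<'E'
from m import *
T={"top":{"lid":(153,190),"small":(367,181),"tub":(243,154)},"scene":{"lid":(367,258),"small":(165,147),"tub":(253,226)}}
ims=[]
for n in T:
    c=cam(n)
    for k,uv in T[n].items():
        b=blob(c,uv); r,P=rect(c,b,.07 if k=="tub" else .028); print(n,k,np.round(r[0],1),np.round(r[1],1),round(r[2],1))
        if k!="small":
            x,y=uv; ims.append(cv2.resize(c["pixels"][y-40:y+40,x-40:x+40],(400,300) if 0 else (300,300),interpolation=cv2.INTER_CUBIC))
            if k=="tub": print(" approx",cv2.approxPolyDP(cv2.convexHull(b),2,True)[:,0].tolist())
cv2.imwrite("pics/crops.png",np.vstack([np.hstack(ims[:2]),np.hstack(ims[2:])]))
E
```

```text
top lid [500.  286.1] [133.1 101.6] 17.4
top small [ 527.4 -325.1] [69.5 80.7] 84.1
top tub [597.8  28.7] [ 90.4 156.8] 82.4
 approx [[243, 125], [250, 126], [261, 136], [255, 177], [239, 181], [224, 173], [229, 132]]
scene lid [500.4 291.7] [134.2 102.4] 17.8
scene small [ 528.6 -317.2] [71.5 81.5] 85.7
scene tub [594.4  44.1] [111.3 169.3] 82.0
 approx [[272, 192], [280, 199], [284, 215], [283, 228], [252, 259], [249, 259], [236, 250], [223, 233], [222, 224], [257, 194]]
```

View pics/crops.png

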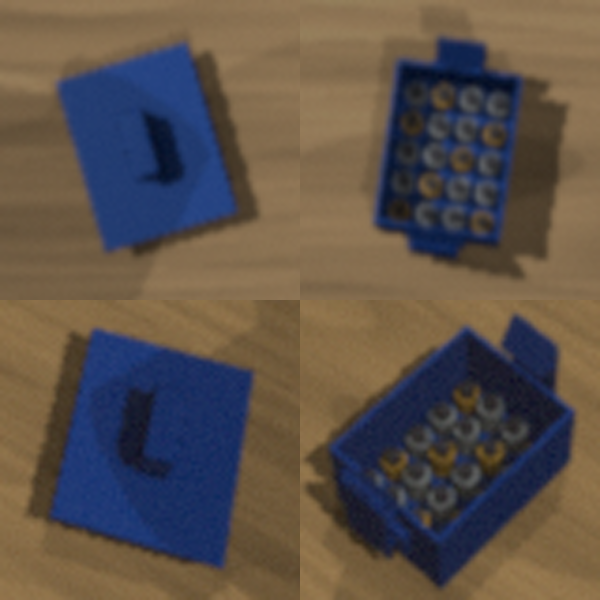

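The crops show the lid with its bar along the plate's long side, and the tub rim with its clips at the short ends (top view rows ~126 and ~181). The lid's long axis is at about +17.5° and the tub's at about −7.6°. The two cameras disagree by about 6 mm in y. The gripper will centre on the bar anyway, and I'll align lid and tub relative to each other later.

>>> arm_command:
  plan:
    - [-5,-2.3,0,-10,0]
    - [-10,-4.6,0,-20,0]
    - [-15,-7,0,-30,0]
    - [-20,-9.4,2,-41,0]
    - [-25,-11.7,5,-41,0]
    - [-30,-14,8,-41,0]
    - [-34.4,-16.1,10,-41,0]
    - [-34.4,-16.1,10,-41,0]
    - [-34.4,-16.1,10,-41,0]
    - [-34.4,-16.1,10,-41,0]

```text
t: 1.45
tcp_pos: [0.4998, 0.2902, 0.1001]
eef_rot: [-0.482, 3.104, 0.001]
ft_force: [0.3, -0.5, 0.1]
gripper_width: 0.0852
grasp_force: 0.0
```

```bash
python3 - <<'E'
from m import *
s=read_state(); print(s["t"],s["tcp_pos"],s["eef_rot"],s["ft_force"],s["qpos"])
a=cam("top");b=cam("scene")
print(proj(a,s["tcp_pos"]),proj(b,s["tcp_pos"]))
# tub from top: fill, strip clips
c=blob(a,(243,154)); m=np.zeros(a["pixels"].shape[:2],np.uint8); cv2.drawContours(m,[c],-1,255,-1)
m=cv2.morphologyEx(m,cv2.MORPH_OPEN,np.ones((19,19),np.uint8)); k=max(cv2.findContours(m,0,1)[0],key=cv2.contourArea)
print(rect(a,k,.07)[0], cv2.boxPoints(rect(a,k,.07)[0]))
A=a["pixels"][110:230,90:290];B=b["pixels"][160:310,190:440]
cv2.imwrite("pics/c1.png",np.vstack([cv2.resize(A,(500,300)),cv2.resize(B,(500,300))]))
E
```

```text
1.45 [0.4998064  0.29016616 0.10014406] [-4.81727532e-01  3.10353642e+00  8.80101995e-04] [ 0.32523878 -0.48855857  0.11958828] [ 5.23275052e-01  3.93507630e-01  1.82261233e+00  2.51408575e-04
  9.24438531e-01 -1.35565272e+00]
[[144.98268025 187.15098996]] [[374.5201365 241.5515649]]
((594.0497436523438, 29.84923553466797), (125.96228790283203, 88.84209442138672), 0.18586121499538422) [[530.9248    74.06575 ]
 [531.213    -14.775883]
 [657.1747   -14.367279]
 [656.8865    74.47435 ]]
```

View pics/c1.png

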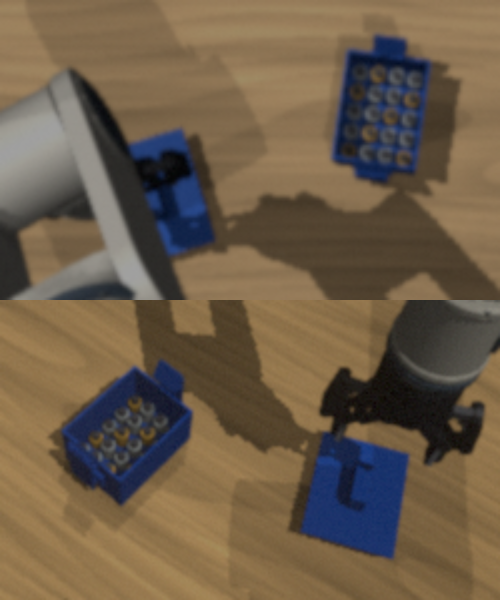

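The crops are too small to judge the bar between the fingers. I'll enlarge the scene view and mark where the TCP projects.

```bash
python3 - <<'E'
from m import *
b=cam("scene"); p=b["pixels"][185:305,320:450]
I=cv2.resize(p,(650,600),interpolation=cv2.INTER_CUBIC)
R=cv2.Rodrigues(np.array(read_state()["eef_rot"]))[0]; t=read_state()["tcp_pos"]
print(R.round(3))
for y in(-.0425,0,.0425):
  for z,col in((.113,(0,0,255)),(.056,(0,255,0))):
    P=np.array(t)+R[:,1]*y; P[2]=z; q=(proj(b,P)[0]-[320,185]+.5)*5; cv2.circle(I,tuple(int(v) for v in q),4,col,-1)
cv2.imwrite("pics/c2.png",I)
E
```

```text
[[-0.953 -0.303  0.001]
 [-0.303  0.953  0.001]
 [-0.001  0.    -1.   ]]
```

View pics/c2.png

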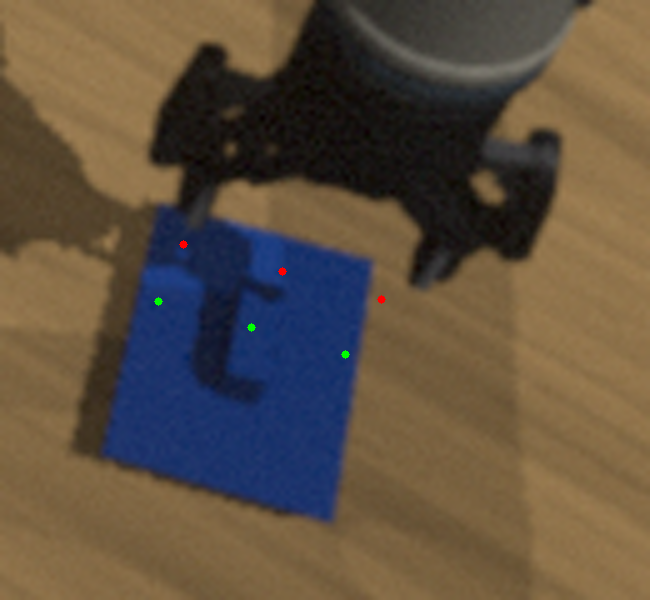

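The green TCP projection falls on the bar, but the inner fingertips at (205,225) and (415,282) are about 10 mm to the +y side of where they project. This is camera calibration error. I'll shift −6 mm in y, descend and close; the 85 mm opening leaves plenty of margin.

>>> arm_command:
  plan:
    - [-0.3,-0.6,2,0,0]
    - [-0.3,-0.6,4,0,0]
    - [-0.3,-0.6,5.5,0,0]
    - [-0.3,-0.6,6.4,0,0]
    - [-0.3,-0.6,6.8,0,0]
    - [-0.3,-0.6,6.8,0,0.4]
    - [-0.3,-0.6,6.8,0,0.8]
    - [-0.3,-0.6,6.8,0,1]
    - [-0.3,-0.6,6.8,0,1]
    - [-0.3,-0.6,6.8,0,1]
    - [-0.3,-0.6,6.8,0,1]
    - [-0.3,-0.6,6.8,0,1]

```text
t: 3.1
tcp_pos: [0.5048, 0.2842, 0.0315]
eef_rot: [0.48, -3.105, 0.0]
ft_force: [1.0, 0.2, 0.5]
gripper_width: -0.0001
grasp_force: 0.0
```

The gripper closed on nothing, so I'll look again.

```bash
python3 - <<'E'
from m import *
b=cam("scene");a=cam("top"); p=b["pixels"][195:305,320:430];q=a["pixels"][145:225,110:190]
cv2.imwrite("pics/c3.png",np.hstack([cv2.resize(p,(440,440),interpolation=cv2.INTER_CUBIC),cv2.resize(q,(352,440))]))
E
```

```text
(no output)
```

View pics/c3.png

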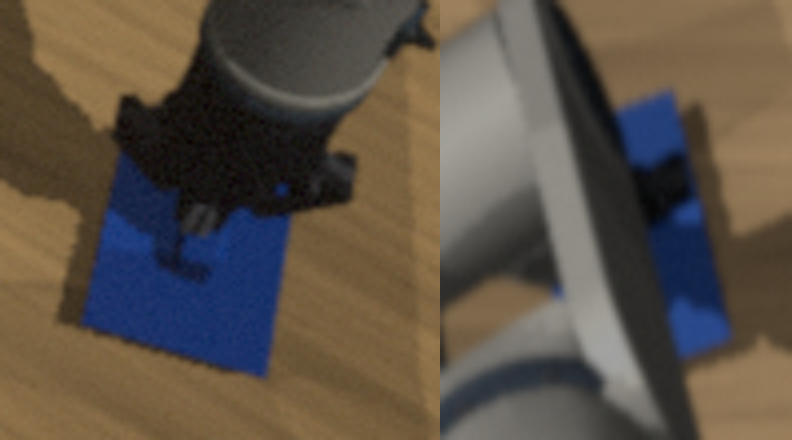

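Over the bar, the shut fingertips sit at about (200,232) in the left crop and cover the bar, which hasn't moved. The fingers therefore appear to have closed above it, with the real tips higher than the reported TCP. I'll reopen and descend 13 mm, which stays clear of the plate either way because open pads stand 13 mm back, and check the force.

>>> arm_command:
  plan:
    - [0,0,0,0,0]
    - [0,0,0,0,0]
    - [0,0,0,0,0]
    - [0,0,0,0,0]
    - [0,0,0,0,0]
    - [0,0,0,0,0]
    - [0,0,0.5,0,0]
    - [0,0,1.0,0,0]
    - [0,0,1.3,0,0]
    - [0,0,1.3,0,0]
    - [0,0,1.3,0,0.3]
    - [0,0,1.3,0,0.3]

```text
t: 4.7
tcp_pos: [0.5049, 0.2843, 0.0186]
eef_rot: [-0.48, 3.104, 0.0]
ft_force: [-0.5, 0.1, -0.1]
gripper_width: 0.0599
grasp_force: 0.0
```

>>> arm_command:
  plan:
    - [0,0,0,0,0.45]
    - [0,0,0,0,0.55]
    - [0,0,0,0,0.65]
    - [0,0,0,0,0.65]

```text
t: 5.2
tcp_pos: [0.5048, 0.2843, 0.0185]
eef_rot: [-0.48, 3.105, 0.0]
ft_force: [0.2, 0.7, 0.1]
gripper_width: 0.0301
grasp_force: 0.4
```

There is no plate contact at 30 mm opening, so the tips really are higher than reported. I'll close fully.

>>> arm_command:
  plan:
    - [0,0,0,0,0.75]
    - [0,0,0,0,0.85]
    - [0,0,0,0,1]
    - [0,0,0,0,1]
    - [0,0,0,0,1]

```text
t: 5.82
tcp_pos: [0.5049, 0.2844, 0.0187]
eef_rot: [-0.48, 3.104, 0.0]
ft_force: [-1.6, 2.2, 6.3]
gripper_width: 0.0179
grasp_force: 58.9
```

It has gripped, but at 17.9 mm with a 6 N upward push, which suggests the tips have only a shallow hold on the bar's top edge. I'll reopen partway, go 10 mm deeper and regrip.

>>> arm_command:
  plan:
    - [0,0,0,0,0.5]
    - [0,0,0,0,0.5]
    - [0,0,0,0,0.5]
    - [0,0,0.4,0,0.5]
    - [0,0,0.7,0,0.5]
    - [0,0,1.0,0,0.5]
    - [0,0,1.0,0,0.5]

```text
t: 6.7
tcp_pos: [0.5045, 0.2841, 0.0081]
eef_rot: [0.48, -3.104, 0.0]
ft_force: [0.7, 0.5, -0.3]
gripper_width: 0.0428
grasp_force: 0.0
```

>>> arm_command:
  plan:
    - [0,0,0,0,0.7]
    - [0,0,0,0,0.8]
    - [0,0,0,0,1]
    - [0,0,0,0,1]
    - [0,0,0,0,1]

```text
t: 7.32
tcp_pos: [0.5049, 0.2844, 0.0087]
eef_rot: [-0.48, 3.104, 0.0]
ft_force: [-1.1, -0.7, 5.7]
gripper_width: 0.0189
grasp_force: 59.3
```

A solid hold at 18.9 mm. I'll lift, carry the lid towards the tub and turn it 25°.

>>> arm_command:
  plan:
    - [0,0,-3,0,1]
    - [0,0,-8,0,1]
    - [0,0,-13,0,1]
    - [-0.2,-4,-15,5,1]
    - [-0.4,-9,-15,10,1]
    - [-0.6,-14,-15,15,1]
    - [-0.9,-19,-15,20,1]
    - [-1.1,-24,-15,25,1]
    - [-1.3,-27.4,-15,25,1]
    - [-1.3,-27.4,-15,25,1]
    - [-1.3,-27.4,-15,25,1]
    - [-1.3,-27.4,-15,25,1]

```text
t: 8.82
tcp_pos: [0.5994, 0.0279, 0.1583]
eef_rot: [-0.202, -3.135, -0.0]
ft_force: [0.3, -0.5, 0.1]
gripper_width: 0.0183
grasp_force: 59.1
```

```bash
python3 - <<'E'
from m import *
s=read_state(); print(s["t"],s["tcp_pos"],s["eef_rot"],s["ft_force"],s["moment"],s["gripper_width"])
b=cam("scene");a=cam("top"); p=b["pixels"][130:280,190:330];q=a["pixels"][100:220,190:302]
np.savez("pics/x.npz",a=a["pixels"],b=b["pixels"])
cv2.imwrite("pics/c4.png",np.hstack([cv2.resize(p,(420,450),interpolation=cv2.INTER_CUBIC),cv2.resize(q,(378,450) if 0 else (378,405),interpolation=cv2.INTER_CUBIC).copy() if 0 else cv2.resize(q,(376,450))]))
E
```

```text
8.825 [0.59943712 0.02794318 0.15831937] [-2.01526665e-01 -3.13465497e+00 -2.07021048e-04] [ 0.27871476 -0.50550093  0.06300466] [ 0.03322154 -0.01081949 -0.04822288] 0.018336212482521996
```

View pics/c4.png

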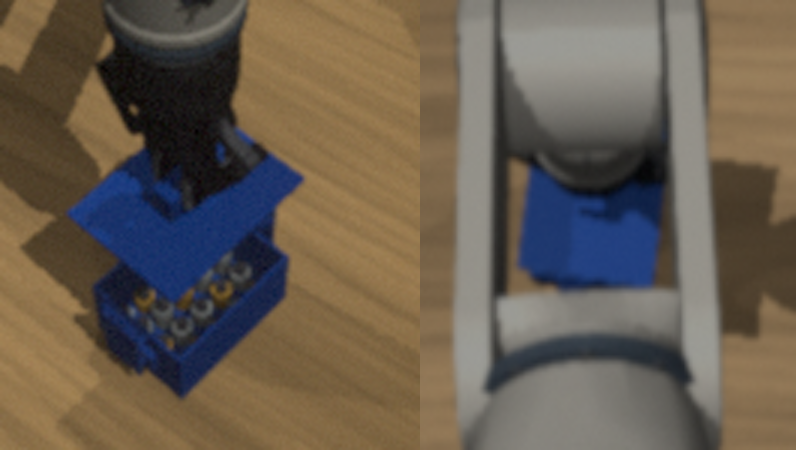

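The lid hangs level above the tub. In the left crop the lid corners are near (70,213), (183,297) and (302,180), and the tub rim corners near (95,285), (183,352) and (288,258). Next I'll fit edges and compute the lid's offset from the tub in both views.

```bash
cat > e.py <<'E'
from m import *
S=6
def cnts(img):
    I=cv2.resize(img,None,fx=S,fy=S,interpolation=cv2.INTER_CUBIC)
    m=mask({"pixels":I}); return np.vstack([c[:,0] for c in cv2.findContours(m,cv2.RETR_LIST,cv2.CHAIN_APPROX_NONE)[0] if len(c)>150])
def line(C,p,q,tol=2.,cut=.12):
    P=(C+.5)/S-.5; p=np.array(p,float);q=np.array(q,float)
    for tl in(tol,tol/2):
        d=q-p; L=np.hypot(*d); d/=L; r=P-p; t=r@d; n=np.abs(r@[-d[1],d[0]])
        k=P[(t>cut*L)&(t<(1-cut)*L)&(n<tl)].astype(np.float32)
        v=cv2.fitLine(k,cv2.DIST_HUBER,0,.01,.01).ravel(); 
        o=v[2:]; u=v[:2]*np.sign(v[:2]@d); p=o+u*((p-o)@u); q=o+u*((q-o)@u)
    return np.cross([*p,1],[*q,1])
def X(a,b): c=np.cross(a,b); return c[:2]/c[2]
E
cat > lid.py <<'E'
from e import *
def report(c,img,pts,z,dims,sgn,name):
    # pts: far end of edge1, corner, far end of edge2; edge1 = short (dim y), edge2 = long (dim x)
    C=cnts(img); l1=line(C,pts[0],pts[1]);l2=line(C,pts[1],pts[2]); k=X(l1,l2)
    ends=[X(l,np.cross([*p,1],[p[0]+l[0],p[1]+l[1],1])) for l,p in((l1,pts[0]),(l2,pts[2]))]
    W=plane(c,[ends[0],k,ends[1]],z)[:,:2]; a1=W[0]-W[1]; a2=W[2]-W[1]
    u1=a1/np.hypot(*a1);u2=a2/np.hypot(*a2)
    print(name,"corner",k.round(1),"lens",np.hypot(*a1).round(4),np.hypot(*a2).round(4),"yaw long",np.degrees(np.arctan2(u2[1],u2[0])).round(1)%180,"short",np.degrees(np.arctan2(u1[1],u1[0])).round(1)%180,
      "centre",(W[1]+u1*dims[1]/2+u2*dims[0]/2).round(4))
E
cat > run.py <<'E'
from lid import *
c=cam("scene");t=cam("top"); z=np.load("pics/x.npz"); s0=cv2.imread("pics/scene0.png");t0=cv2.imread("pics/top0.png")
L=(.136,.104);T=(.124,.094)
report(c,z["b"],[(213,200.7),(250.5,228.7),(290.2,189.7)],.178,L,1,"scene lid")
report(c,s0,[(285.5,215),(257.5,193),(221.5,225)],.07,T,1,"scene tub")
report(t,z["a"],[(260,176.5),(219.6,172.4),(222.5,150)],.178,L,1,"top lid")
report(t,t0,[(261.5,134),(228.9,130),(223,174)],.07,T,1,"top tub")
E
python3 run.py
```

```text
scene lid corner [247.3 231.2] lens 0.1018 0.1338 yaw long 173.8 short 81.7 centre [0.596  0.0309]
scene tub corner [256.2 194. ] lens 0.0912 0.1167 yaw long 171.4 short 82.2 centre [0.6012 0.0347]
top lid corner [218.8 174.9] lens 0.1048 0.0645 yaw long 173.0 short 88.9 centre [0.593  0.0259]
top tub corner [229.6 130.4] lens 0.0896 0.1234 yaw long 171.9 short 83.1 centre [0.5943 0.027 ]
```

The two estimates of the lid-minus-tub offset are roughly (−1,−1) mm from the top view and (−5,−4) mm from the scene view. I'll lower the lid to just above the clips, where parallax is smaller, and measure again.

>>> arm_command:
  plan:
    - [0,0,3,0,1]
    - [0,0,5.5,0,1]
    - [0,0,6.5,0,1]
    - [0,0,6.5,0,1]
    - [0,0,6.5,0,1]

```text
t: 9.65
tcp_pos: [0.6007, 0.027, 0.0945]
eef_rot: [0.203, 3.134, 0.0]
ft_force: [0.9, -0.4, -1.1]
gripper_width: 0.0188
grasp_force: 59.1
```

```bash
python3 - <<'E'
from m import *
s=read_state(); print(s["t"],s["tcp_pos"],s["eef_rot"],s["ft_force"],s["gripper_width"])
b=cam("scene");a=cam("top"); np.savez("pics/y.npz",a=a["pixels"],b=b["pixels"])
p=b["pixels"][170:270,205:305];q=a["pixels"][120:195,205:280]
I=np.hstack([cv2.resize(p,(450,450),interpolation=cv2.INTER_CUBIC),cv2.resize(q,(350,350),interpolation=cv2.INTER_CUBIC)[0:350] if 0 else cv2.copyMakeBorder(cv2.resize(q,(350,350),interpolation=cv2.INTER_CUBIC),0,100,0,0,cv2.BORDER_CONSTANT)])
cv2.imwrite("pics/c5.png",np.clip(I*1.6,0,255).astype(np.uint8))
E
```

```text
9.65 [0.60069963 0.02704513 0.09449895] [2.03051865e-01 3.13351549e+00 2.48510714e-04] [ 0.87174238 -0.42980518 -1.10906457] 0.01882550335449788
```

View pics/c5.png

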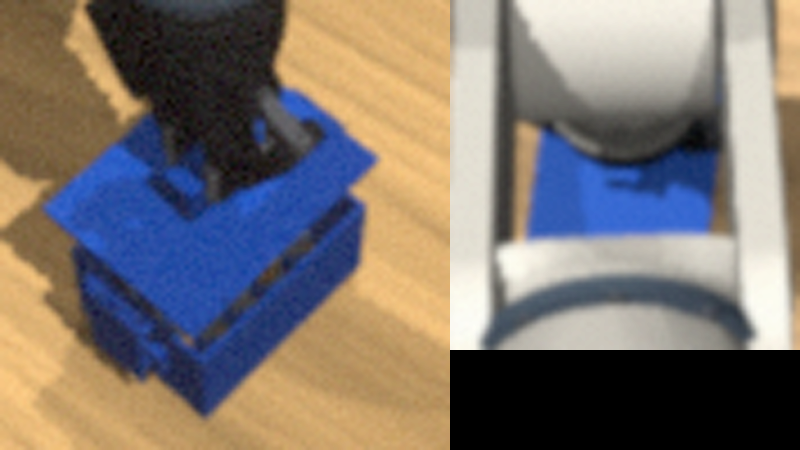

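In the left crop the lid corners are (43,208), (190,340) and (378,157), and the tub rim corners are roughly (75,250), (207,350) and (363,205). I'll convert these to positions.

```bash
python3 - <<'E'
from e import *
c=cam("scene"); t=cam("top"); z=np.load("pics/y.npz")
f=lambda P:(np.array(P,float)+.5)/4.5-.5+[205,170]
def show(n,P,zz):
    W=plane(c,P,zz)[:,:2]*1000; L,B,R=W; d=lambda v:(np.hypot(*v).round(1),np.degrees(np.arctan2(v[1],v[0])).round(1))
    e1=(B-L);e2=(R-B); m=(L+R)/2
    print(n,"short",d(e1),"long",d(e2),"mid",m.round(1))
def fit(img,P):
    C=cnts(img); a=line(C,P[0],P[1]);b=line(C,P[1],P[2]); return X(a,b).round(2)
lid=f([(43,208),(190,340),(378,157)]); tub=f([(75,250),(207,350),(363,205)])
print("lid px",lid.round(1).tolist(),"tub px",tub.round(1).tolist())
for zz in(.108,.113,.118): show(f"lid@{zz}",lid,zz)
show("tub",tub,.07)
c3=lambda P:(np.array(P,float)+.5)/3.75-.5+[213,186]
show("tub0",c3([(32,149),(142,237),(273,110)]),.07)
# top view: side edges of lid (left, right) at plate top vs tub sides at the same world x
g=lambda P:(np.array(P,float)+.5)/(350/75)-.5+[205,120]
Lw=plane(t,g([(90,140),(80,230),(268,150),(260,235)]),.113)*1000; print("top lid side pts",Lw[:,:2].round(1).tolist())
g2=lambda P:(np.array(P,float)+.5)/3.75-.5+[203,114]
Tw=plane(t,g2([(97,60),(75,228),(221,75),(199,243)]),.07)*1000; print("top tub rim",Tw[:,:2].round(1).tolist())
E
```

```text
lid px [[214.2, 215.8], [246.8, 245.2], [288.6, 204.5]] tub px [[221.3, 225.2], [250.6, 247.4], [285.3, 215.2]]
lid@0.108 short (np.float64(103.6), np.float64(81.3)) long (np.float64(138.3), np.float64(172.8)) mid [594.1  28.7]
lid@0.113 short (np.float64(102.9), np.float64(81.3)) long (np.float64(137.4), np.float64(172.8)) mid [596.4  30.5]
lid@0.118 short (np.float64(102.3), np.float64(81.3)) long (np.float64(136.5), np.float64(172.8)) mid [598.7  32.2]
tub short (np.float64(88.7), np.float64(86.0)) long (np.float64(115.6), np.float64(171.2)) mid [595.9  34.5]
tub0 short (np.float64(90.6), np.float64(84.6)) long (np.float64(118.9), np.float64(172.3)) mid [595.8  34.6]
top lid side pts [[601.0, 77.7], [548.8, 83.0], [595.6, -24.9], [546.4, -20.4]]
top tub rim [[663.5, 67.9], [538.0, 83.1], [652.7, -24.3], [527.3, -8.4]]
```

Both views agree: the lid is about 3.5 mm short in +y, and x and yaw are fine. I'll shift it and lower it into the mouth.

>>> arm_command:
  plan:
    - [0,0.35,0,0,1]
    - [0,0.35,0,0,1]
    - [0,0.35,0.8,0,1]
    - [0,0.35,1.5,0,1]
    - [0,0.35,1.9,0,1]
    - [0,0.35,2.2,0,1]
    - [0,0.35,2.2,0,1]
    - [0,0.35,2.2,0,1]

```text
t: 10.85
tcp_pos: [0.6004, 0.0304, 0.0716]
eef_rot: [-0.203, -3.135, 0.0]
ft_force: [-0.5, 0.1, -1.0]
gripper_width: 0.0183
grasp_force: 59.1
```

>>> arm_command:
  plan:
    - [0,0,0.2,0,1]
    - [0,0,0.4,0,1]
    - [0,0,0.6,0,1]
    - [0,0,0.8,0,1]
    - [0,0,0.8,0,1]

```text
t: 11.48
tcp_pos: [0.6003, 0.0304, 0.0634]
eef_rot: [-0.203, -3.135, -0.0]
ft_force: [0.3, 0.7, 2.1]
gripper_width: 0.0187
grasp_force: 59.6
```

>>> arm_command:
  plan:
    - [0,0,0.2,0,1]
    - [0,0,0.4,0,1]
    - [0,0,0.6,0,1]
    - [0,0,0.7,0,1]
    - [0,0,0.7,0,1]

```text
t: 12.1
tcp_pos: [0.5998, 0.0304, 0.0559]
eef_rot: [-0.203, -3.134, 0.0]
ft_force: [-0.6, 0.0, -3.8]
gripper_width: 0.0183
grasp_force: 58.8
```

>>> arm_command:
  plan:
    - [0,0,0.1,0,1]
    - [0,0,0.2,0,1]
    - [0,0,0.2,0,1]
    - [0,0,0.2,0,1]

```text
t: 12.6
tcp_pos: [0.6005, 0.0304, 0.0547]
eef_rot: [0.203, 3.135, 0.0]
ft_force: [-0.8, -0.3, 2.2]
gripper_width: 0.0187
grasp_force: 59.6
```

>>> arm_command:
  plan:
    - [0,0,0.1,0,1]
    - [0,0,0.2,0,1]
    - [0,0,0.2,0,1]
    - [0,0,0.2,0,1]

```text
t: 13.1
tcp_pos: [0.6006, 0.0304, 0.0547]
eef_rot: [0.203, 3.134, 0.0]
ft_force: [-8.4, 1.0, 22.6]
gripper_width: 0.0188
grasp_force: 62.3
```

It has stopped hard at the home height (46 mm) with 22 N. I'll relax, let go and retreat.

>>> arm_command:
  plan:
    - [0,0,-0.3,0,1]
    - [0,0,-0.3,0,0.4]
    - [0,0,-0.3,0,0.4]
    - [0,0,-0.3,0,0.4]
    - [0,0,-0.3,0,0.4]
    - [0,0,-2,0,0.4]
    - [0,0,-6,0,0.4]
    - [0,0,-12,0,0.4]
    - [6,0,-15,0,0.4]
    - [12,0,-15,0,0.4]
    - [18,0,-15,0,0.4]
    - [18,0,-15,0,0.4]

```text
t: 14.6
tcp_pos: [0.4177, 0.0538, 0.2032]
eef_rot: [-0.202, -3.134, -0.0]
ft_force: [0.3, -0.1, 0.2]
gripper_width: 0.0515
grasp_force: 0.0
```

```bash
python3 - <<'E'
from m import *
s=read_state(); print(s["t"],s["tcp_pos"],s["ft_force"],s["gripper_width"])
b=cam("scene");a=cam("top")
p=b["pixels"][165:275,200:310];q=a["pixels"][110:195,200:285]
cv2.imwrite("pics/c6.png",np.clip(1.6*np.hstack([cv2.resize(x,(400,400),interpolation=cv2.INTER_CUBIC) for x in(p,q)]),0,255).astype(np.uint8))
r,_=rect(a,blob(a,(367,181)),.028); print(r)
E
```

```text
14.6 [0.41774356 0.05380975 0.20324403] [ 0.341933   -0.13260854  0.24436643] 0.05145105822985976
((527.3789672851562, -325.05181884765625), (69.52942657470703, 80.71438598632812), 84.13082122802734)
```

View pics/c6.png

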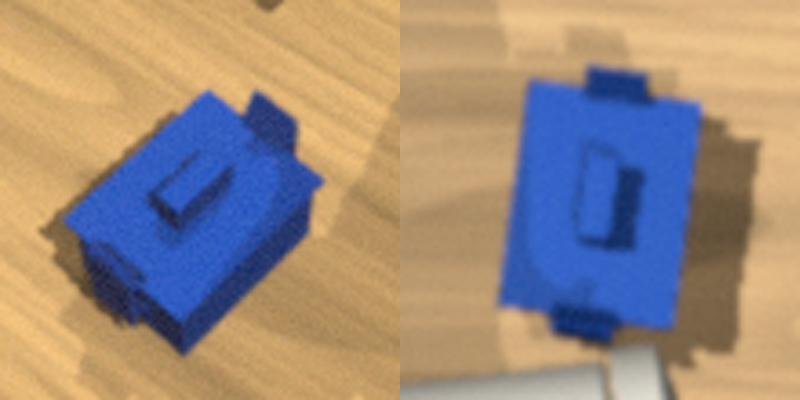

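The lid sits flush and level on the tub. Both clips hook over its short edges, at (620,85) and (585,320) in the right crop. The small lid hasn't moved and the arm is clear.

```bash
python3 -c "
from plant import arm
print(arm.job_done())"
```

```text
the job is handed in; nothing more can be done
None
```

I pressed the larger lid onto the tub until it stopped at its home height with both end clips over it, let go, left the small lid where it lay, and handed the job in at about 14.6 s; no verdict came back.

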